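# Gauge a steel sample tube in the bench caliper, then hold it up level

### The job

Gauge the steel tube that lies in the bench caliper: slide the blue carriage by its red tab until the tube is nipped gently between both jaws and the sprung jaw has sunk in part of its travel, then draw the carriage back so that the jaw stands well clear of the tube. Then take the tube, lift it at least 10 cm straight up off its rests and hold it up there level and still for inspection; finish while holding it, do not put it down. Leave the carriage drawn back, and do not disturb the glassware and tools standing about.

Things in the scene. Friction and masses are not known exactly. Their poses are not given: they have to be found in the camera images.
- caliper: bench length caliper, fixed to the table: bed 100 x 340 mm, 20 mm high, long side along its y axis. Origin on the table under the middle of the two V-rests; z up. The rests (brass, at y = -36 and +36 mm, each 12 mm wide along y) hold the tube with its axis along y, 60 mm above the table; the bed between the rests is free (top 20 mm above the table). The rests reach 27 mm to either side in x and 50 mm up. Between the rests and the jaws lies free space too.
- fixed_jaw: blue fixed jaw, 54 mm wide, top 86 mm above the table; frame same as caliper (same origin and axes). Its measuring face looks to -y and lies at y = +64 mm.
- carriage (a joint): slide of the blue carriage (56 mm in x, 50 in y, top 72 mm up); m, 0 to 0.100, grows along the caliper's +y, towards the tube; starts at 0 to 0.045. Friction 3 N; stays where left, but a compressed spring pushes it back until the plunger is out. Unsprung jaw face at caliper y = -130 mm + value. With the tube home on the fixed jaw the face meets it at 0.074; up to 0.094 the spring gives.
- carriage_tab (a point): point to grip on the red upright tab on top of the carriage: tab 18 mm in the caliper's x, 26 mm in y, from 72 to 115 mm above the table; this point is in its middle in x and y, 97 mm above the table. Moves with the carriage.
- plunger (a joint): how far the sprung moving jaw is pushed back into the carriage; m, 0 (out) to 0.020 (at its stop). The spring pushes with 5 N at 0 and 9 N at 0.020.
- moving_jaw: round dark steel face of the moving jaw, 28 mm diameter, 6 mm thick, on the sprung plunger. Its axis lies along the caliper's y, 60 mm above the table. Its frame's axes are the caliper's; the measuring face is at +55 mm in y and +60 mm in z of its origin.
- tube: bright steel sample tube with brass-coloured end collars: 40 mm diameter (collars 44 mm, 6 mm wide, at the ends), 120 mm long over all, 0.2 to 0.4 kg, balanced at its middle. Origin at its centre, y along its axis (the caliper's y at the start). It starts in the rests with its +y end 2 to 8 mm short of the fixed jaw, its axis 60 mm above the table; the jaw must slide it home along the rests (takes up to about 4 N).
- flask: bystander: glass flask with long neck, 96 mm wide, 225 mm tall; origin under its foot
- beaker: bystander: white beaker, 72 mm wide, 90 mm tall; origin under its foot
- big_cylinder: bystander: standing steel cylinder, 72 mm wide at the foot, 142 mm tall; origin under its foot
- weight: bystander: brass weight with a knob, 38 mm wide, 56 mm tall; origin under its foot
- collar: bystander: steel ring lying flat, 56 mm wide, 14 mm tall; origin under it
- brush: bystander: small brush lying on the table; origin under its middle
Not all that is in view belongs to the job. What is shaped like the tube but black or turquoise is not meant.

How it is judged:
By the outcome, as a careful person would: the job done as asked, in the order asked, and still so for the second after the job is handed in, while the arm keeps its last pose, push and grip.
It also fails if it takes over 54 s, if anything falls off the work surface, if the arm or the gripper's body presses on something with over 40 N, if the wrist force passes 120 N, or if a joint passes its speed limit or range.

### The arm

A 7-joint arm with a two-finger parallel gripper is mounted at the origin on the work surface. World frame = base frame: x ahead of the robot, y to its left, z up, the work surface at z = 0. Lengths are in mm, angles in rad, forces in N, time in s.
With the tool pointing down it reaches from about 375 to 925 mm from the base axis. Payload 3.1 kg.
Tool frame: the origin (TCP) lies at the very end of the fingers, on their centre line; the grasp point (between the pads) lies 19 mm behind it; x points along the fingers, y is the direction in which the jaws open and shut, and the axes are right-handed (so a half turn about x gives the same grasp; the last joint's range is limited). The gripper opens to 85 mm and grips with 20 to 120 N. Pads are 22 mm wide; open, the fingers measure 114 mm over their backs; the gripper's body (76 mm by 85 mm) begins 54 mm behind the grasp point. The pads swing forward as they close: fully open they stand 13 mm farther back than shut.
Start: joints at [-1.309, 0.383, 0.044, 1.598, -0.018, 1.161, -0.05], TCP at [228.834, 608.389, 231.269] pointing down, gripper open.
Joint ranges: [-2.61, 2.61], [-0.41, 2.15], [-1.48, 1.57], [0, 2.5], [-1.57, 4.71], [0.05, 1.97], [-2.85, 2.85]. Speed limits (rad/s): [2.79, 2.79, 3.14, 3.14, 3.14, 3.14, 3.14].

### API

Orientations are given as a unit quaternion [w, x, y, z].
In Python, from workcell import status, optics, r gives the robot as it stands.
- The arm moves only by the tool jog_arm, never from a script. Its argument "deltas" is text: rows parted by semicolons, each of 5 numbers parted by spaces: the shift along the tool's x, y, z in m, then the turn about the tool's x in degrees, then the closure, from 0 (fully open) to 1 (shut). A call has 1 to 8 rows; each row shifts and turns the pose as measured when the row begins, along the tool's axes as they then stand; what a row does not reach is not made up. A row lasts 1/12 s, in which the tool goes at most 41.7 mm and 7.16 degrees, less where a joint would pass 70% of its speed; a pose out of reach is approached as far as the arm can. A call is refused whole if a number of a shift passes 0.0417 or a number of a turn 7.16, either way. A call with a gripper value outside its range is refused whole. The fingers move at their own pace and stop on an object; "force" is the grip in N (left out, the last holds). Time passes only in rows, so rows that do not move let the fingers close. It gives the time, the measured TCP pose, the force and the opening at its end, in the units of the state.
- status.get_obs(): the state, without advancing time (a new reading comes with each control period).
- optics.grab_frame(name): name is "scene" or "top" or "wrist"; returns a dict with "pixels" (400x640x3 uint8, red, green, blue), "K" (3x3 intrinsics, pixels), "dist_coeffs" ([k1, k2, p1, p2, k3] as OpenCV has them; the pictures are not rectified), "cam_to_world" (4x4, takes a point from camera to world coordinates); the wrist camera has in their place "mount" (4x4, takes a point from camera to tool coordinates, whose origin is the TCP and whose axes are the tool frame's). Camera axes: x right, y down, z forward; pixel columns grow to the right and rows downward; lengths in mm; the calibration is good to about 2 mm. A picture is of the moment at which its call begins: read the wrist's pose just before it. There is no depth.
- r.sign_off(): hands the job in, once; it reports no verdict.
Trained networks look in a picture, given as the dict that the camera call returned (one of the last four; its "shot" number tells which), for a name from the list of things; names that differ only in an ending like _2 or _b are one class to them, and where a whole thing is asked for, a point or a joint stands for the part that bears it (a point fixed in the world has none). Each returns a list of dicts, best first, with "p" (0 to 1); they miss things now and then, are a little off and sometimes report something else, mostly with a low value. They report only what shows in the picture. A call takes as long as a camera call. They do not tell look-alikes from the thing itself.
- optics.find_in(target, picture): "extent" ([left, top, right, bottom] in pixels, round what is visible of it).
- optics.outline_of(target, picture): "region" (400x640 bool, what is visible of it) and "extent" ([left, top, right, bottom] in pixels, round what is visible of it).
- optics.landmark_of(target, picture): "xy" ([column, row] in pixels: a listed point, or the origin of a listed thing).
The state is a dict: "time_s": time; "qpos": joint angles; "qvel": joint speeds; "joint_torque": joint torques, N m; "eef_pos": TCP position; "orientation": TCP orientation; "ft_force": force on the tool from outside, world axes, zero at the start; "torque": the same for the moment, N m; "width": finger opening in mm.
Only numpy, scipy, OpenCV 4.12 (cv2) and the standard library are available. Lean on these libraries where they do the work, as an engineer would, in place of code of your own. Each camera call takes 0.05 s, during which the arm holds its last target. There are 200 camera calls.

## Working session

There is one attempt and no reset: what is moved stays moved. The work goes in short steps, Python scripts to look and compute and a tool call to move; the robot and the scene stay as the last step left them, time stands still between calls to the robot, and variables do not carry over. Pictures are saved under pics/ and viewed, about 8 in all and at most 12, crops included, and the job is handed in when it is done.

Besides the shell and the picture viewer there is one more tool, called after "Emit:" by a JSON object that holds its "method" and its "body". jog_arm: Moves the arm, as the interface text tells. Its arguments: {"type":"object","properties":{"deltas":{"type":"string"},"force":{"type":"number"}},"required":["deltas"]}

```bash
ls; mkdir -p pics; python3 - <<'E'
from workcell import status, optics, r
import cv2, numpy as np
o=status.get_obs(); print(o)
ims=[]
for n in ("scene","top"):
    f=optics.grab_frame(n); cv2.imwrite(f"pics/{n}0.png",f["pixels"][:,:,::-1])
    print(n,f["K"],f["dist_coeffs"],np.round(f["cam_to_world"],3).tolist())
    for t in ("caliper","fixed_jaw","carriage_tab","moving_jaw","tube"):
        print(t,[(d["xy"],round(d["p"],2)) for d in optics.landmark_of(t,f)][:4])
E
```

```text
pics
{'time_s': 0.0, 'qpos': array([-1.30880894,  0.38387292,  0.04380938,  1.59956849, -0.0178926 ,
        1.16119465, -0.04993155]), 'qvel': array([ 0.00066049, -0.0006389 ,  0.00079523, -0.00081264,  0.00026534,
        0.00144925, -0.00244757]), 'joint_torque': array([ 6.80954217e-04, -4.33453596e+01,  1.02524612e+00, -2.49516571e+01,
        1.07530126e-02,  1.12329805e-02, -7.64758880e-06]), 'eef_pos': array([228.51085137, 607.50397706, 229.86482288]), 'orientation': array([ 0.69558189,  0.12556328,  0.69581826, -0.12742311]), 'ft_force': array([-0.79355265, -0.29058026,  0.59763867]), 'torque': array([0.01115662, 0.03266874, 0.05641816]), 'width': 85.13649369081568}
scene [[443.18927226   0.         316.52219898]
 [  0.         443.18927226 205.86333636]
 [  0.           0.           1.        ]] [0.0309896 0.        0.        0.        0.       ] [[-0.167, 0.652, -0.739, 1385.86], [0.986, 0.109, -0.126, 114.118], [-0.001, -0.75, -0.661, 885.846], [0.0, 0.0, 0.0, 1.0]]
caliper [([338.4, 249.2], 0.87)]
fixed_jaw []
carriage_tab [([278.9, 230.0], 0.96)]
moving_jaw []
tube [([347.2, 202.6], 0.93), ([338.3, 237.0], 0.84), ([288.0, 191.4], 0.72), ([228.9, 167.9], 0.64)]
top [[371.57592768   0.         316.57490079]
 [  0.         371.57592768 201.80402607]
 [  0.           0.           1.        ]] [-0.04610599  0.          0.          0.          0.        ] [[0.009, -0.998, 0.069, 401.466], [-1.0, -0.008, 0.006, -17.776], [-0.006, -0.069, -0.998, 1124.956], [0.0, 0.0, 0.0, 1.0]]
caliper [([302.1, 171.7], 0.71)]
fixed_jaw []
carriage_tab [([354.6, 155.9], 0.8)]
moving_jaw []
tube [([296.1, 230.3], 0.85), ([361.6, 243.4], 0.83), ([302.7, 172.8], 0.78), ([433.6, 268.0], 0.73)]
```

View both.

View pics/scene0.png

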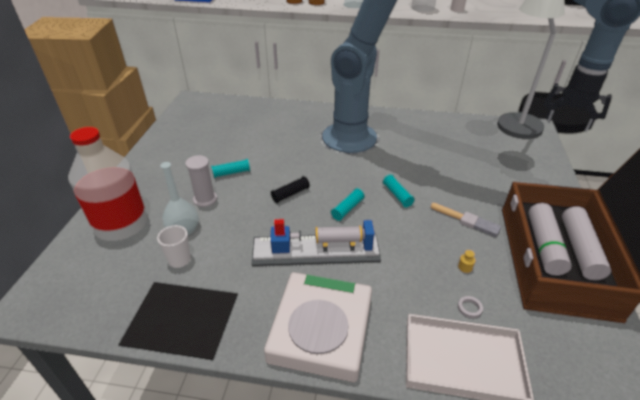

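View pics/top0.png

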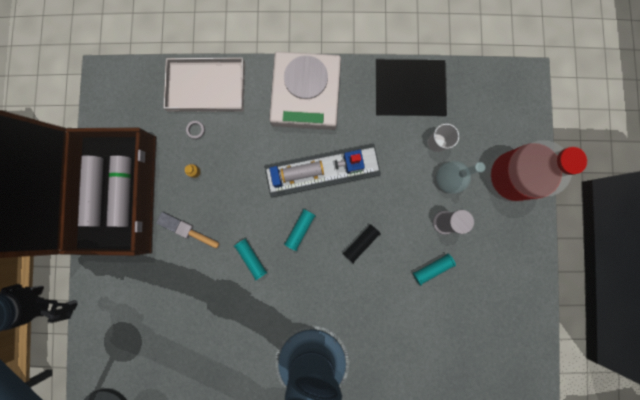

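Scene: the tube candidates are the steel tube with brass collars in the caliper at scene (340,234) / top (302,172), three turquoise ones at scene (230,169), (348,204), (398,190), and a black one at (290,189). Only the first is bright steel lying in the rests between the blue jaws, so it is the one. The red tab is at scene (279,227) / top (355,157).

```bash
cat > h.py <<'E'
import numpy as np, cv2
from workcell import status, optics, r
from scipy.spatial.transform import Rotation as R
def tool():
    o=status.get_obs(); q=o["orientation"]; M=np.eye(4)
    M[:3,:3]=R.from_quat([q[1],q[2],q[3],q[0]]).as_matrix(); M[:3,3]=o["eef_pos"]; return M,o
def grab(n):
    M,o=tool(); f=optics.grab_frame(n); f["T"]=f["cam_to_world"] if "cam_to_world" in f else M@f["mount"]; return f
def onz(f,px,z):
    u=cv2.undistortPoints(np.array(px,float).reshape(-1,1,2),f["K"],f["dist_coeffs"]).reshape(-1,2)
    d=np.c_[u,np.ones(len(u))]@f["T"][:3,:3].T; c=f["T"][:3,3]
    return c+d*((z-c[2])/d[:,2])[:,None]
def proj(f,P):
    W=np.linalg.inv(f["T"]); return cv2.projectPoints(np.array(P,float),cv2.Rodrigues(W[:3,:3])[0],W[:3,3],f["K"],f["dist_coeffs"])[0].reshape(-1,2)
E
python3 - <<'E'
from h import *
for n,box in (("scene",(245,210,385,270)),("top",(255,135,390,200))):
    f=grab(n)
    x0,y0,x1,y1=box; c=f["pixels"][y0:y1,x0:x1]
    cv2.imwrite(f"pics/{n}c.png",cv2.resize(c,None,fx=5.5,fy=5.5,interpolation=cv2.INTER_CUBIC)[:,:,::-1])
    o=optics.outline_of("caliper",f)
    for d in o[:1]:
        m=d["region"].astype(np.uint8); cs=max(cv2.findContours(m,0,2)[0],key=cv2.contourArea); print(n,"cal",d["p"],cv2.boxPoints(cv2.minAreaRect(cs)).tolist())
    for t,z in (("caliper",0),("carriage_tab",97),("tube",60)):
        for d in optics.landmark_of(t,f)[:4]: print(n,t,round(d["p"],2),d["xy"],onz(f,d["xy"],z).round(1).tolist())
    a=f["pixels"].astype(int); 
    for nm,mk in (("red",(a[...,0]>130)&(a[...,1]<70)&(a[...,2]<80)),("blue",(a[...,2]>90)&(a[...,0]<70)&(a[...,1]<110))):
        mm=np.zeros(mk.shape,np.uint8); mm[y0:y1,x0:x1]=mk[y0:y1,x0:x1]
        k,l,s,ce=cv2.connectedComponentsWithStats(mm)
        for i in range(1,k):
            if s[i,4]>15: print(n,nm,s[i].tolist(),ce[i].round(1))
E
```

```text
scene cal 0.69 [[249.84384155273438, 219.64418029785156], [379.9113464355469, 216.1757049560547], [381.1538391113281, 262.76922607421875], [251.08633422851562, 266.23773193359375]]
scene caliper 0.98 [339.7, 251.1] [[567.9, 38.2, -0.0]]
scene carriage_tab 0.62 [277.6, 229.3] [[609.1, -118.5, 97.0]]
scene tube 0.83 [399.1, 188.5] [[346.4, 183.7, 60.0]]
scene tube 0.67 [289.2, 187.8] [[396.6, -136.2, 60.0]]
scene tube 0.63 [229.1, 167.2] [[327.9, -342.8, 60.0]]
scene tube 0.6 [337.3, 235.8] [[570.5, 30.2, 60.0]]
scene red [275, 220, 9, 6, 49] [278.7 222.3]
scene blue [331, 210, 20, 11, 110] [338.2 214.8]
scene blue [363, 221, 11, 29, 240] [368.1 235.1]
scene blue [271, 227, 19, 26, 350] [280.2 242.1]
top cal 0.8 [[263.3550720214844, 164.4586944580078], [374.2549743652344, 141.41456604003906], [381.2680969238281, 175.1650848388672], [270.3681945800781, 198.20921325683594]]
top caliper 0.69 [301.0, 171.4] [[572.0, 37.8, 0.0]]
top carriage_tab 0.61 [353.4, 160.9] [[588.1, -113.1, 97.0]]
top tube 0.92 [297.4, 230.9] [[391.3, 43.2, 60.0]]
top tube 0.84 [248.0, 257.6] [[313.9, 183.4, 60.0]]
top tube 0.76 [434.9, 266.6] [[292.8, -349.9, 60.0]]
top tube 0.71 [360.5, 243.7] [[356.4, -137.3, 60.0]]
top red [351, 154, 10, 7, 51] [355.6 157.2]
top blue [344, 149, 20, 23, 213] [353.1 161.3]
top blue [270, 166, 11, 20, 146] [274.9 175.3]
```

View pics/topc.png

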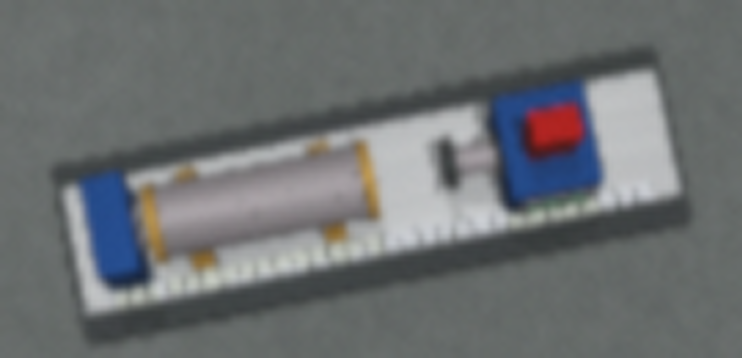

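The crop confirms the bright steel tube with brass collars on the rests; fixed jaw is left, the carriage with the red tab right at crop (555,130), and a gap shows between tube and plunger face.

```bash
python3 - <<'E'
from h import *
f=grab("top"); 
p=lambda x,y:(255+x/5.5,135+y/5.5)
a=onz(f,[p(152,222)],60)[0]; b=onz(f,[p(368,180)],60)[0]
print("tube",a,b,(a+b)/2,np.linalg.norm(a-b),"yaw",np.degrees(np.arctan2(-(a-b)[0],(a-b)[1])))
print("tab",onz(f,[(355.6,157.2)],110))
d=np.array([-np.sin(np.radians(11.7)),np.cos(np.radians(11.7)),0]); print(onz(f,[p(455,163)],60), onz(f,[p(130,225)],80))
M,o=tool(); print(M.round(3))
w=grab("wrist"); print(w["mount"].round(3).tolist(),w["K"].tolist(),w["dist_coeffs"])
goal=np.array([520,-40,330.]); print("delta tool",M[:3,:3].T@(goal-M[:3,3]))
E
```

```text
tube [550.96097685  87.82468945  60.        ] [574.08303834 -25.50943758  60.        ] [562.5220076   31.15762594  60.        ] 115.66872557293368 yaw 11.531052345679036
tab [[ 596.10966158 -117.9974847   110.        ]]
[[583.481083   -71.21383368  60.        ]] [[546.51244358  97.17808155  80.        ]]
[[ 0.00000e+00  3.52000e-01  9.36000e-01  2.28836e+02]
 [ 0.00000e+00  9.36000e-01 -3.52000e-01  6.08393e+02]
 [-1.00000e+00  0.00000e+00  0.00000e+00  2.31274e+02]
 [ 0.00000e+00  0.00000e+00  0.00000e+00  1.00000e+00]]
[[-0.001, -0.259, 0.966, -142.546], [1.0, -0.002, 0.001, 0.328], [0.001, 0.966, 0.259, -65.592], [0.0, 0.0, 0.0, 1.0]] [[285.9177964111378, 0.0, 321.82637577047933], [0.0, 285.9177964111378, 197.21412115648442], [0.0, 0.0, 1.0]] [-0.0372073  0.         0.         0.         0.       ]
delta tool [ -98.72871748 -504.3958558   500.77430635]
```

Emit:
{"method": "jog_arm", "body": {"deltas": "-0.005 -0.0275 0.026 7.15 0;-0.005 -0.024 0.0295 7.15 0;-0.005 -0.02 0.032 7.15 0;-0.005 -0.016 0.0345 7.15 0;-0.005 -0.0115 0.036 7.15 0;-0.005 -0.007 0.0375 7.15 0;-0.005 -0.002 0.038 7.15 0;-0.005 0.0025 0.038 7.15 0"}}

```text
time_s: 1.87
eef_pos: [341.9, 327.7, 268.6]
orientation: [0.548, 0.444, 0.553, -0.443]
ft_force: [1.1, 0.3, -0.4]
width: 85.2
```

Emit:
{"method": "jog_arm", "body": {"deltas": "-0.004 0.018 0.037 0.7 0;-0.004 0.018 0.037 0 0;-0.004 0.018 0.037 0 0;-0.004 0.018 0.037 0 0;-0.004 0.018 0.037 0 0;-0.004 0.018 0.037 0 0;-0.004 0.018 0.037 0 0;-0.004 0.018 0.037 0 0"}}

```text
time_s: 2.53
eef_pos: [540.0, 61.4, 301.4]
orientation: [0.544, 0.451, 0.551, -0.443]
ft_force: [1.0, 0.7, 0.0]
width: 85.3
```

Emit:
{"method": "jog_arm", "body": {"deltas": "0 0.01 0.03 0 0;0 0 0.01 0 0;0 0 0 0 0;0 0 0 0 0"}}

```text
time_s: 2.87
eef_pos: [563.6, 9.2, 303.8]
orientation: [0.544, 0.457, 0.543, -0.448]
ft_force: [0.8, 0.5, 0.6]
width: 85.3
```

```bash
python3 - <<'E'
from h import *
f=grab("wrist"); M,o=tool(); print(M.round(4),o["ft_force"])
cv2.imwrite("pics/w1.png",f["pixels"][:,:,::-1])
for t,z in (("caliper",0),("carriage_tab",97),("tube",60)):
    for d in optics.landmark_of(t,f)[:2]: print(t,round(d["p"],2),d["xy"],onz(f,d["xy"],z).round(1).tolist())
E
```

```text
[[ 8.400000e-03  9.832000e-01  1.821000e-01  5.634005e+02]
 [ 9.600000e-03  1.821000e-01 -9.832000e-01  9.531600e+00]
 [-9.999000e-01  1.000000e-02 -7.900000e-03  3.038437e+02]
 [ 0.000000e+00  0.000000e+00  0.000000e+00  1.000000e+00]] [ 0.22169786 -0.27087319 -0.17598646]
carriage_tab 0.74 [329.6, 271.6] [[599.7, -116.8, 97.0]]
tube 0.81 [322.1, 153.9] [[562.1, 34.1, 60.0]]
tube 0.64 [174.7, 237.5] [[372.3, -122.9, 60.0]]
```

View pics/w1.png

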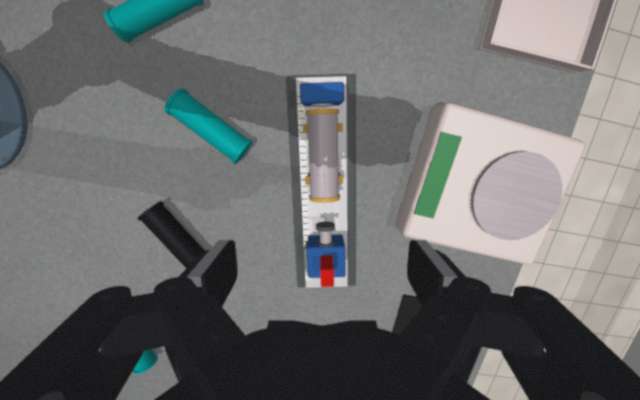

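The wrist view shows the caliper upright: fixed jaw at (322,93), tube from (323,110) to (324,199), plunger face (325,226), and tab top near (327,277).

```bash
python3 - <<'E'
from h import *
f=grab("wrist"); a=f["pixels"].astype(int)
def comp(mk,box):
    m=np.zeros(mk.shape,np.uint8);x0,y0,x1,y1=box;m[y0:y1,x0:x1]=mk[y0:y1,x0:x1]
    k,l,s,c=cv2.connectedComponentsWithStats(m); return [(s[i].tolist(),c[i].round(1).tolist()) for i in range(1,k) if s[i,4]>20]
R_,G,B=a[...,0],a[...,1],a[...,2]
box=(285,70,360,300)
red=comp((R_>190)&(G<90)&(B<90),box); redall=comp((R_>100)&(G<60)&(B<60),box); print("red",red,redall)
brass=comp((R_>140)&(B<90)&(G>90),box); print("brass",brass)
blue=comp((B>90)&(R_<80),box); print("blue",blue)
print("tabtop",onz(f,[red[0][1]],115))
e1=onz(f,[(323.5,110.5)],60)[0]; e2=onz(f,[(324.3,199)],60)[0]; print(e1,e2,(e1+e2)/2,np.linalg.norm(e1-e2),np.degrees(np.arctan2(-(e1-e2)[0],(e1-e2)[1])))
print("fixed face",onz(f,[(322,104)],86),"plunger top edge",onz(f,[(325,222)],74))
for u in (288,355):
  for v in (80,280): print(u,v,onz(f,[(u,v)],20).round(1))
cv2.imwrite("pics/w1c.png",cv2.resize(f["pixels"][70:295,280:365],None,fx=2.6,fy=2.6,interpolation=cv2.INTER_CUBIC)[:,:,::-1])
E
```

```text
red [([321, 274, 11, 15, 153], [326.1, 280.8])] [([321, 268, 12, 21, 222], [326.5, 278.6])]
brass [([312, 112, 25, 5, 92], [323.7, 113.7]), ([306, 179, 4, 8, 25], [307.6, 182.2]), ([339, 178, 4, 8, 23], [340.1, 181.7]), ([310, 199, 29, 5, 75], [324.8, 201.6])]
blue [([301, 86, 44, 22, 835], [322.0, 95.7]), ([306, 248, 39, 31, 831], [325.2, 261.3])]
tabtop [[ 594.99937283 -116.94367516  115.        ]]
[552.45484814  93.24119593  60.        ] [575.77614963 -23.40890085  60.        ] [564.11549888  34.91614754  60.        ] 118.95851454517727 11.305815096145073
fixed face [[549.07529158  99.1446866   86.        ]] plunger top edge [[581.923334   -51.82949536  74.        ]]
288 80 [[496.2 126.4  20. ]]
288 280 [[ 545.1 -182.1   20. ]]
355 80 [[588.5 144.   20. ]]
355 280 [[ 655.3 -162.    20. ]]
```

View pics/w1c.png

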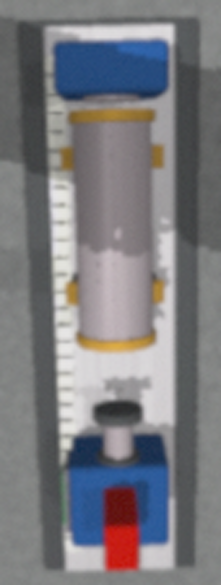

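```bash
python3 - <<'E'
from h import *
M0,_=tool(); f=grab("wrist"); M1,_=tool(); print(M0[:3,3],M1[:3,3])
P=lambda px,z:onz(f,[px],z)[0].round(1)
c1=P((323.7,113.7),78);c2=P((324.8,201.6),78);print("collars",c1,c2,(c1+c2)/2,np.linalg.norm(c1-c2))
print("rest-36",P((323.85,182),48)); 
t=P((326.2,281.5),115); print("tab",t, "tab net",[ (d["xy"],P(d["xy"],97)) for d in optics.landmark_of("carriage_tab",f)[:1]])
print("yaw tab-tube",np.degrees(np.arctan2(-((c1+c2)/2-t)[0],((c1+c2)/2-t)[1])))
g=lambda x,y:(280+x/2.6,70+y/2.6)
print("fixed face top edge",P(g(110,95),86),"plunger",P(g(118,403),74), "bed", [P(g(*q),20) for q in ((20,22),(198,20),(45,568),(195,568))])
E
```

```text
[562.95714021  12.56878307 303.52561377] [563.02493632  12.38991387 303.56945547]
collars [553.3  88.8  78. ] [575.9 -22.1  78. ] [564.6   33.35  78.  ] 113.17937091184065
rest-36 [571.3  -1.9  48. ]
tab [ 595.4 -117.8  115. ] tab net [([328.5, 270.7], array([ 597.8, -111.6,   97. ]))]
yaw tab-tube 11.517538165946439
fixed face top edge [550.   96.4  86. ] plunger [583.3 -55.9  74. ] bed [array([495.4, 128.4,  20. ]), array([589.4, 147.4,  20. ]), array([ 563.1, -195. ,   20. ]), array([ 658.9, -177.5,   20. ])]
```

Emit:
{"method": "jog_arm", "body": {"deltas": "0.02 0.002 0.034 -1 0;0.03 0.002 0.034 0 0;0.03 0.002 0.034 0 0;0.03 0.002 0.03 0 0;0 0 0.0 0 0;0 0 0 0 0;0 0 0 0 0"}}

```text
time_s: 3.8
eef_pos: [603.6, -103.6, 189.4]
orientation: [0.553, 0.447, 0.554, -0.432]
ft_force: [-0.3, -0.8, 1.2]
width: 85.3
```

```bash
cat >> h.py <<'E'
O=np.array([564.3,33.6,0]); YAW=np.radians(11.5)
C=np.array([[np.cos(YAW),-np.sin(YAW),0],[np.sin(YAW),np.cos(YAW),0],[0,0,1]])
def cal(p): return C.T@(np.asarray(p)-O)
def rep():
    M,o=tool(); print("t",round(o["time_s"],2),"cal",cal(M[:3,3]).round(1),"F cal",(C.T@o["ft_force"]).round(1),"w",round(o["width"],1),"yaw",np.degrees(np.arctan2(M[1,1],M[0,1])).round(2),"tilt",M[:2,0].round(4)); return M
E
python3 - <<'E'
from h import *
M=rep(); f=grab("wrist"); cv2.imwrite("pics/w2.png",f["pixels"][:,:,::-1]); rep()
for d in optics.landmark_of("carriage_tab",f)[:1]: p=onz(f,d["xy"],97)[0]; print(d,cal(p))
a=f["pixels"].astype(int); m=((a[...,0]>100)&(a[...,1]<60)&(a[...,2]<60)).astype(np.uint8)
k,l,s,c=cv2.connectedComponentsWithStats(m); print(s[1:],c[1:])
E
```

```text
t 3.8 cal [  11.1 -142.3  189.4] F cal [-0.4 -0.8  1.2] w 85.3 yaw 13.12 tilt [0.0115 0.0174]
t 3.85 cal [  11.9 -141.5  190.1] F cal [-0.2  0.4 -0.2] w 85.5 yaw 13.2 tilt [0.013  0.0182]
{'xy': [306.9, 215.0], 'p': 0.93} [ 6.61569938e-02 -1.54048555e+02  9.70000000e+01]
[[303 196   1   1   1]
 [304 196  13   8  30]
 [301 198   1   2   2]
 [300 201   1   1   1]
 [302 200   3   3   4]
 [297 203  21  32 619]
 [316 203   1   1   1]] [[303.         196.        ]
 [309.73333333 198.66666667]
 [301.         198.5       ]
 [300.         201.        ]
 [303.25       201.25      ]
 [307.05331179 219.0726979 ]
 [316.         203.        ]]
```

View pics/w2.png

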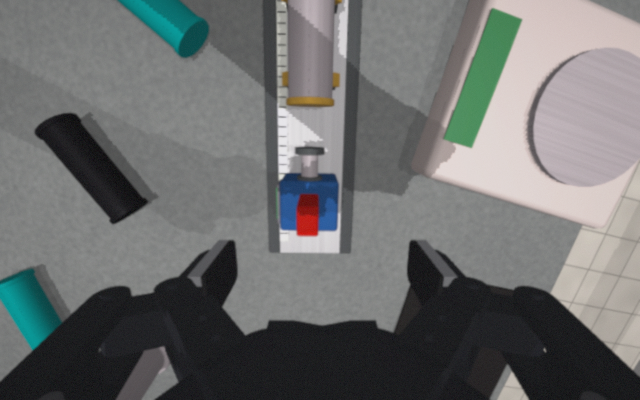

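The tab shows at (307,219), left of the finger centre line, with the plunger face at (309,150); it fits the tab at caliper (0,-154). I need to shift by about -12 mm in tool y.

Emit:
{"method": "jog_arm", "body": {"deltas": "0.015 -0.007 0.007 1.7 0;0.015 -0.006 0.007 0 0;0.015 0 0 0 0;0 0 0 0 0;0 0 0 0 0"}}

```text
time_s: 4.32
eef_pos: [603.5, -107.4, 154.0]
orientation: [0.554, 0.457, 0.548, -0.428]
ft_force: [0.5, -1.8, -0.2]
width: 85.3
```

```bash
python3 - <<'E'
from h import *
rep()
E
```

```text
t 4.32 cal [  10.3 -146.   154. ] F cal [ 0.1 -1.8 -0.2] w 85.3 yaw 12.4 tilt [0.033  0.0257]
```

Emit:
{"method": "jog_arm", "body": {"deltas": "0 -0.012 0.008 0.9 0;0 0 0 0 0"}}

```text
time_s: 4.48
eef_pos: [595.0, -115.9, 156.2]
orientation: [0.553, 0.462, 0.544, -0.43]
ft_force: [0.2, -1.8, -0.0]
width: 85.2
```

```bash
python3 - <<'E'
from h import *
rep()
E
```

```text
t 4.48 cal [   0.2 -152.6  156.2] F cal [-0.2 -1.8 -0. ] w 85.2 yaw 11.73 tilt [0.0371 0.0268]
```

Emit:
{"method": "jog_arm", "body": {"deltas": "0 0 0 0 0;0 0 0 0 0;0 0 0 0 0;0 0 0 0 0"}}

```text
time_s: 4.82
eef_pos: [596.7, -115.9, 160.1]
orientation: [0.554, 0.464, 0.543, -0.429]
ft_force: [-0.8, -0.2, -1.2]
width: 85.6
```

```bash
python3 - <<'E'
from h import *
rep()
E
```

```text
t 4.82 cal [   2.  -153.   160.1] F cal [-0.8  0.  -1.2] w 85.6 yaw 11.71 tilt [0.0437 0.028 ]
```

Emit:
{"method": "jog_arm", "body": {"deltas": "0.04 -0.003 0.0015 0 0;0.04 -0.003 0.001 0 0;0.003 0 0 0 0"}}

```text
time_s: 5.07
eef_pos: [601.3, -117.5, 80.0]
orientation: [0.558, 0.466, 0.539, -0.425]
ft_force: [-1.2, 0.7, -0.6]
width: 85.3
```

```bash
python3 - <<'E'
from h import *
rep(); f=grab("wrist"); rep()
cv2.imwrite("pics/w3.png",f["pixels"][120:400,100:540][:,:,::-1])
E
```

```text
t 5.07 cal [   6.2 -155.5   80. ] F cal [-1.   0.9 -0.6] w 85.3 yaw 11.79 tilt [0.0567 0.0279]
t 5.12 cal [   7.5 -156.2   82.2] F cal [0.8 0.5 0.9] w 85.4 yaw 11.78 tilt [0.0593 0.0276]
```

View pics/w3.png

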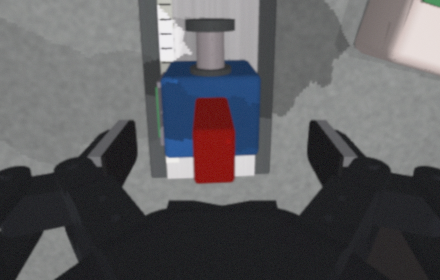

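Emit:
{"method": "jog_arm", "body": {"deltas": "0.005 -0.009 0 0 0.4;0 0 0 0 1;0 0 0 0 1;0 0 0 0 1", "force": 40}}

```text
time_s: 5.45
eef_pos: [598.2, -120.7, 81.8]
orientation: [0.56, 0.468, 0.536, -0.424]
ft_force: [0.2, 0.6, -0.5]
width: 38.6
```

```bash
python3 - <<'E'
from h import *
rep()
E
```

```text
t 5.45 cal [   2.5 -157.9   81.8] F cal [ 0.3  0.5 -0.5] w 38.6 yaw 11.77 tilt [0.0653 0.0264]
```

Emit:
{"method": "jog_arm", "body": {"deltas": "0.002 -0.002 -0.002 0 1;0 0 0 0 1;0 0 0 0 1"}}

```text
time_s: 5.7
eef_pos: [597.3, -119.3, 82.1]
orientation: [0.562, 0.467, 0.536, -0.423]
ft_force: [3.6, -1.7, -5.5]
width: 18.6
```

```bash
python3 - <<'E'
from h import *
rep()
E
```

```text
t 5.7 cal [   1.9 -156.4   82.1] F cal [ 3.1 -2.4 -5.5] w 18.6 yaw 11.91 tilt [0.0676 0.0252]
```

Emit:
{"method": "jog_arm", "body": {"deltas": "0 0 -0.018 0 1;0 0 -0.018 0 1", "force": 50}}

```text
time_s: 5.87
eef_pos: [591.5, -91.4, 82.2]
orientation: [0.564, 0.467, 0.531, -0.427]
ft_force: [4.1, -2.3, -3.1]
width: 18.2
```

```bash
python3 - <<'E'
from h import *
rep()
E
```

```text
t 5.87 cal [   1.7 -127.9   82.2] F cal [ 3.6 -3.1 -3.1] w 18.2 yaw 11.54 tilt [0.0726 0.0146]
```

Emit:
{"method": "jog_arm", "body": {"deltas": "0 0 -0.014 0 1;0 0 -0.01 0 1"}}

```text
time_s: 6.03
eef_pos: [587.4, -72.1, 82.2]
orientation: [0.566, 0.466, 0.528, -0.429]
ft_force: [7.8, -9.2, -8.1]
width: 18.7
```

```bash
python3 - <<'E'
from h import *
rep(); f=grab("wrist"); rep()
for n in ("tube","carriage_tab"):
    print([(d["p"],d["xy"]) for d in optics.landmark_of(n,f)[:2]])
cv2.imwrite("pics/w4.png",cv2.resize(f["pixels"][0:280,180:460],None,fx=2,fy=2)[:,:,::-1])
E
```

```text
t 6.03 cal [   1.5 -108.1   82.2] F cal [  5.9 -10.6  -8.1] w 18.7 yaw 11.43 tilt [0.075  0.0059]
t 6.08 cal [   1.5 -106.3   82.1] F cal [ 5.1 -6.3 -5.9] w 18.3 yaw 11.5 tilt [0.0737 0.0075]
[(0.9, [315.7, 27.5])]
[(0.79, [321.9, 253.0])]
```

View pics/w4.png

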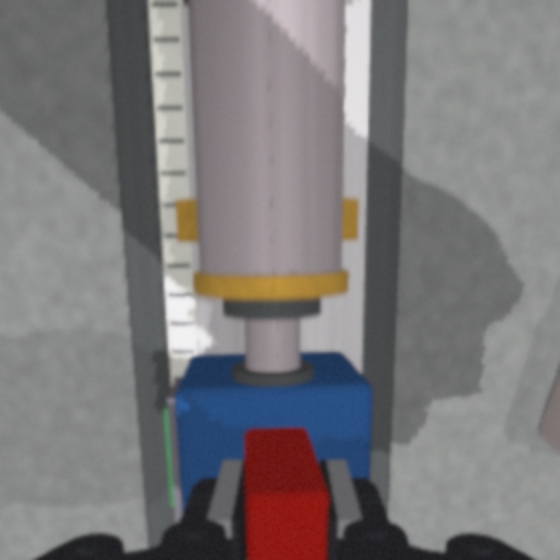

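The tube's brass collar touches the dark plunger face at crop (272,295), and the rod between the jaw and carriage at (270,340) looks shortened. The force of about 6–10 N fits. I will measure the gap and push a little more to mid travel.

Emit:
{"method": "jog_arm", "body": {"deltas": "0 0 -0.004 0 1"}}

```text
time_s: 6.27
eef_pos: [586.9, -70.1, 82.2]
orientation: [0.566, 0.466, 0.527, -0.43]
ft_force: [8.3, -9.2, -8.8]
width: 18.6
```

```bash
python3 - <<'E'
from h import *
f=grab("wrist"); rep(); f=grab("wrist"); rep()
a=f["pixels"].astype(int)
print([ (v,a[v,312:319].mean(0).round().tolist()) for v in range(138,192,2)])
cv2.imwrite("pics/w5.png",f["pixels"][:,:,::-1])
for v in range(144,190,4): print(v,cal(onz(f,[(315,v)],73)[0])[1].round(1),end="; ")
E
```

```text
t 6.32 cal [   1.5 -105.8   82.2] F cal [ 5.2 -8.5 -7.9] w 18.6 yaw 11.33 tilt [0.0754 0.004 ]
t 6.37 cal [   1.5 -105.7   82.2] F cal [ 6.1 -6.5 -6. ] w 18.7 yaw 11.32 tilt [0.0753 0.0045]
[(138, [159.0, 150.0, 155.0]), (140, [159.0, 151.0, 155.0]), (142, [158.0, 148.0, 150.0]), (144, [161.0, 129.0, 83.0]), (146, [186.0, 144.0, 61.0]), (148, [184.0, 143.0, 60.0]), (150, [181.0, 140.0, 60.0]), (152, [180.0, 140.0, 59.0]), (154, [174.0, 137.0, 60.0]), (156, [103.0, 91.0, 70.0]), (158, [74.0, 77.0, 77.0]), (160, [74.0, 76.0, 77.0]), (162, [74.0, 77.0, 78.0]), (164, [83.0, 83.0, 85.0]), (166, [145.0, 137.0, 141.0]), (168, [154.0, 145.0, 150.0]), (170, [154.0, 145.0, 149.0]), (172, [155.0, 146.0, 150.0]), (174, [154.0, 145.0, 149.0]), (176, [153.0, 145.0, 149.0]), (178, [153.0, 145.0, 148.0]), (180, [153.0, 144.0, 149.0]), (182, [152.0, 143.0, 147.0]), (184, [149.0, 141.0, 144.0]), (186, [97.0, 93.0, 95.0]), (188, [69.0, 70.0, 72.0]), (190, [72.0, 74.0, 75.0])]
144 -51.7; 148 -53.7; 152 -55.8; 156 -57.9; 160 -60.0; 164 -62.2; 168 -64.3; 172 -66.5; 176 -68.6; 180 -70.8; 184 -73.0; 188 -75.3;
```

Emit:
{"method": "jog_arm", "body": {"deltas": "0 0 -0.007 0 1"}}

```text
time_s: 6.45
eef_pos: [586.6, -68.2, 82.2]
orientation: [0.567, 0.466, 0.523, -0.432]
ft_force: [8.9, -9.4, -8.7]
width: 18.5
```

```bash
python3 - <<'E'
from h import *
rep(); f=grab("wrist"); rep()
a=f["pixels"].astype(int); c=a[:,312:319].mean(1)
print([(v,c[v].round().tolist()) for v in range(140,190,3)])
b=a[150:200,300:304].mean(1); print([(150+i,b[i].round().tolist()) for i in range(14,50,2)])
o=cv2.imread("pics/w3.png")[:,:,::-1].astype(int); 
print("w3 rod",[(120+i,o[i,208:214].mean(0).round().tolist()) for i in range(20,76,3)]); print([(120+i,o[i,194:198].mean(0).round().tolist()) for i in range(40,76,3)])
E
```

```text
t 6.45 cal [   1.5 -104.2   82.2] F cal [  6.9 -11.   -8.7] w 18.5 yaw 11.07 tilt [ 0.0786 -0.0024]
t 6.5 cal [   1.5 -102.9   82.2] F cal [ 5.3 -9.1 -8.3] w 18.3 yaw 11.12 tilt [ 0.0777 -0.0016]
[(140, [159.0, 149.0, 154.0]), (143, [159.0, 150.0, 154.0]), (146, [154.0, 132.0, 107.0]), (149, [187.0, 145.0, 62.0]), (152, [182.0, 142.0, 60.0]), (155, [181.0, 140.0, 60.0]), (158, [136.0, 110.0, 65.0]), (161, [75.0, 77.0, 77.0]), (164, [74.0, 76.0, 77.0]), (167, [101.0, 98.0, 101.0]), (170, [153.0, 145.0, 149.0]), (173, [155.0, 145.0, 149.0]), (176, [154.0, 146.0, 149.0]), (179, [154.0, 145.0, 149.0]), (182, [154.0, 145.0, 149.0]), (185, [129.0, 122.0, 126.0]), (188, [70.0, 72.0, 73.0])]
[(164, [68.0, 69.0, 71.0]), (166, [76.0, 78.0, 79.0]), (168, [122.0, 119.0, 122.0]), (170, [134.0, 129.0, 132.0]), (172, [136.0, 132.0, 134.0]), (174, [134.0, 130.0, 133.0]), (176, [105.0, 106.0, 115.0]), (178, [75.0, 82.0, 99.0]), (180, [77.0, 79.0, 89.0]), (182, [81.0, 78.0, 80.0]), (184, [67.0, 66.0, 68.0]), (186, [57.0, 58.0, 59.0]), (188, [65.0, 67.0, 68.0]), (190, [64.0, 66.0, 70.0]), (192, [43.0, 
[... 303 characters left out ...]
 (161, [152.0, 143.0, 148.0]), (164, [152.0, 142.0, 147.0]), (167, [152.0, 143.0, 146.0]), (170, [151.0, 143.0, 147.0]), (173, [150.0, 141.0, 145.0]), (176, [151.0, 142.0, 146.0]), (179, [150.0, 142.0, 146.0]), (182, [150.0, 142.0, 145.0]), (185, [149.0, 140.0, 144.0]), (188, [137.0, 130.0, 133.0]), (191, [65.0, 66.0, 67.0]), (194, [69.0, 72.0, 74.0])]
[(160, [131.0, 128.0, 130.0]), (163, [130.0, 127.0, 129.0]), (166, [133.0, 129.0, 132.0]), (169, [132.0, 128.0, 130.0]), (172, [131.0, 128.0, 130.0]), (175, [133.0, 129.0, 132.0]), (178, [133.0, 131.0, 132.0]), (181, [82.0, 85.0, 99.0]), (184, [64.0, 68.0, 77.0]), (187, [64.0, 63.0, 65.0]), (190, [59.0, 59.0, 61.0]), (193, [62.0, 64.0, 66.0])]
```

Rod length went from 37 px to 17 px, so the plunger is in by about 10 mm, which agrees with the carriage reckoning of 0.084. Tube is home, face at y ≈ -56. Now draw back.

Emit:
{"method": "jog_arm", "body": {"deltas": "0 0 0.025 0 1;0 0 0.025 0 1;0 0 0.008 0 1"}}

```text
time_s: 6.75
eef_pos: [596.2, -114.1, 82.1]
orientation: [0.563, 0.466, 0.532, -0.428]
ft_force: [0.3, 3.4, 2.0]
width: 18.4
```

```bash
python3 - <<'E'
from h import *
rep(); f=grab("wrist"); rep()
E
```

```text
t 6.75 cal [   1.8 -151.1   82.1] F cal [1.  3.2 2. ] w 18.4 yaw 11.49 tilt [0.0679 0.0132]
t 6.8 cal [   1.8 -151.7   82.1] F cal [ 2.8 -1.7 -0.9] w 18.4 yaw 11.47 tilt [0.0681 0.0123]
```

Emit:
{"method": "jog_arm", "body": {"deltas": "0 0 0.012 0 1;0 0 0 0 0;0 0 0 0 0;0 0 0 0 0;0 0 0 0 0"}}

```text
time_s: 7.22
eef_pos: [600.2, -123.4, 84.1]
orientation: [0.563, 0.467, 0.532, -0.427]
ft_force: [0.3, -1.1, 0.0]
width: 65.8
```

```bash
python3 - <<'E'
from h import *
rep()
E
```

```text
t 7.22 cal [   3.9 -161.    84.1] F cal [ 0.1 -1.1  0. ] w 65.8 yaw 11.56 tilt [0.0702 0.0154]
```

Emit:
{"method": "jog_arm", "body": {"deltas": "-0.04 0 0 0 0;-0.035 0 0 0 0;0 0 -0.04 0 0;0 0 -0.04 0 0;0 0 -0.04 0 0;0 0 -0.04 0 0;0 0 0 0 0"}}

```text
time_s: 7.8
eef_pos: [564.9, 36.5, 163.6]
orientation: [0.564, 0.471, 0.527, -0.427]
ft_force: [0.1, 1.7, -1.0]
width: 85.4
```

```bash
python3 - <<'E'
from h import *
rep(); f=grab("wrist"); rep()
for n,z in (("tube",60),("carriage_tab",97)):
    for d in optics.landmark_of(n,f)[:3]: print(n,round(d["p"],2),d["xy"],cal(onz(f,d["xy"],z)[0]).round(1))
s=grab("scene")
for n,z in (("tube",60),("carriage_tab",97)):
    for d in optics.landmark_of(n,s)[:5]: print("scene",n,round(d["p"],2),d["xy"],cal(onz(s,d["xy"],z)[0]).round(1))
cv2.imwrite("pics/w6.png",np.hstack([f["pixels"][:,120:520],cv2.resize(s["pixels"][180:280,240:390],(400,267))[:, :] if 0 else cv2.copyMakeBorder(cv2.resize(s["pixels"][180:280,240:390],(400,267)),0,133,0,0,0)])[:,:,::-1])
E
```

```text
t 7.8 cal [  1.2   2.8 163.6] F cal [ 0.4  1.6 -1. ] w 85.4 yaw 11.11 tilt [0.0796 0.0138]
t 7.85 cal [  1.   -1.4 163.9] F cal [ 0.4 -1.1  0.2] w 85.1 yaw 10.96 tilt [0.0808 0.0107]
tube 0.95 [137.4, 152.8] [-142.9   45.1   60. ]
tube 0.69 [94.5, 310.3] [-210.1 -103.4   60. ]
tube 0.58 [309.6, 195.9] [-1.2  4.  60. ]
scene tube 0.91 [346.6, 204.8] [-116.4   30.1   60. ]
scene tube 0.84 [291.0, 187.8] [-198.  -127.6   60. ]
scene tube 0.82 [229.5, 168.4] [-300.4 -319.8   60. ]
scene tube 0.67 [397.2, 186.1] [-195.   186.9   60. ]
scene carriage_tab 0.9 [275.1, 228.0] [   8.6 -164.5   97. ]
```

View pics/w6.png

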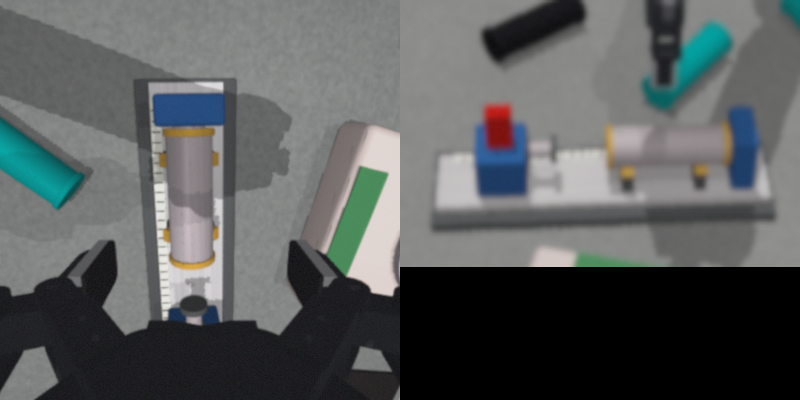

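The jaw stands well clear (38+ mm) and the tube is home against the fixed jaw, with its centre at caliper (-1,4). The fingers straddle it. Descending.

Emit:
{"method": "jog_arm", "body": {"deltas": "0.04 -0.004 -0.003 -0.5 0;0.04 -0.004 -0.002 0 0;0.02 -0.002 0 0 0"}}

```text
time_s: 8.35
eef_pos: [573.6, 21.0, 68.6]
orientation: [0.567, 0.478, 0.516, -0.429]
ft_force: [-0.4, 0.8, -1.4]
width: 85.5
```

```bash
python3 - <<'E'
from h import *
rep()
E
```

```text
t 8.35 cal [  6.6 -14.2  68.6] F cal [-0.3  0.8 -1.4] w 85.5 yaw 10.14 tilt [0.101  0.0069]
```

Emit:
{"method": "jog_arm", "body": {"deltas": "0.005 -0.007 -0.017 -1.6 0;0.006 0 0 0 0"}}

```text
time_s: 8.52
eef_pos: [561.7, 32.1, 52.1]
orientation: [0.572, 0.469, 0.521, -0.426]
ft_force: [-0.3, 1.8, -0.6]
width: 85.5
```

```bash
python3 - <<'E'
from h import *
rep(); f=grab("scene"); rep()
E
```

```text
t 8.52 cal [-2.8 -1.  52.1] F cal [ 0.1  1.8 -0.6] w 85.5 yaw 11.39 tilt [0.0939 0.0023]
t 8.57 cal [-3.1 -3.6 51.6] F cal [-0.3 -1.6 -0.7] w 85.1 yaw 11.27 tilt [ 0.0944 -0.0005]
```

Emit:
{"method": "jog_arm", "body": {"deltas": "0.012 0.003 -0.008 0 0.2;0 0 0 0 1;0 0 0 0 1", "force": 60}}

```text
time_s: 8.82
eef_pos: [566.5, 34.8, 41.5]
orientation: [0.572, 0.471, 0.518, -0.428]
ft_force: [-0.0, -0.1, 1.3]
width: 52.0
```

```bash
python3 - <<'E'
from h import *
rep()
E
```

```text
t 8.82 cal [ 2.4  0.7 41.5] F cal [-0.  -0.1  1.3] w 52.0 yaw 11.03 tilt [ 0.098  -0.0023]
```

Emit:
{"method": "jog_arm", "body": {"deltas": "0.001 -0.001 -0.003 -0.4 1;0 0 0 0 1;0 0 0 0 1"}}

```text
time_s: 9.07
eef_pos: [564.6, 34.4, 42.7]
orientation: [0.574, 0.469, 0.518, -0.427]
ft_force: [0.2, -0.6, -3.0]
width: 38.5
```

```bash
python3 - <<'E'
from h import *
rep()
E
```

```text
t 9.07 cal [ 0.4  0.7 42.7] F cal [ 0.1 -0.6 -3. ] w 38.5 yaw 11.32 tilt [ 0.0975 -0.0037]
```

Emit:
{"method": "jog_arm", "body": {"deltas": "0 0 0 0 1;-0.03 0.003 0.001 0 1", "force": 70}}

```text
time_s: 9.23
eef_pos: [558.5, 33.8, 68.1]
orientation: [0.571, 0.465, 0.522, -0.431]
ft_force: [-1.4, 1.3, -5.0]
width: 38.5
```

```bash
python3 - <<'E'
from h import *
M=rep(); print(M[2,:3].round(4))
E
```

```text
t 9.23 cal [-5.7  1.3 68.1] F cal [-1.1  1.6 -5. ] w 38.5 yaw 11.33 tilt [ 0.0848 -0.0059]
[-0.9964  0.082   0.0224]
```

Emit:
{"method": "jog_arm", "body": {"deltas": "-0.036 0.007 0.001 0 1;-0.036 0.006 0.001 0 1;-0.03 0.004 0 0 1"}}

```text
time_s: 9.48
eef_pos: [561.4, 34.4, 170.0]
orientation: [0.568, 0.462, 0.524, -0.435]
ft_force: [0.4, 0.6, -3.6]
width: 38.0
```

```bash
python3 - <<'E'
from h import *
M=rep(); print(M[2,:3].round(4)); s=grab("scene"); rep()
f=grab("wrist"); rep()
for d in optics.landmark_of("carriage_tab",s)[:1]: print(d,cal(onz(s,d["xy"],97)[0]).round(1))
cv2.imwrite("pics/w7.png",np.hstack([f["pixels"][:,120:520],cv2.copyMakeBorder(cv2.resize(s["pixels"][150:280,220:415],(400,267),interpolation=cv2.INTER_CUBIC),0,133,0,0,0)])[:,:,::-1])
E
```

```text
t 9.48 cal [ -2.7   1.4 170. ] F cal [ 0.5  0.5 -3.6] w 38.0 yaw 11.22 tilt [ 0.0722 -0.0099]
[-0.9973  0.0689  0.0237]
t 9.53 cal [  2.2   0.9 176.5] F cal [ 1.9 -1.7  0.4] w 38.0 yaw 11.2 tilt [ 0.0831 -0.0063]
t 9.58 cal [  2.4   1.1 174.4] F cal [ 1.6 -0.1 -2.8] w 37.8 yaw 11.26 tilt [ 0.0843 -0.0062]
{'xy': [277.3, 227.4], 'p': 0.93} [   6.6 -159.    97. ]
```

View pics/w7.png

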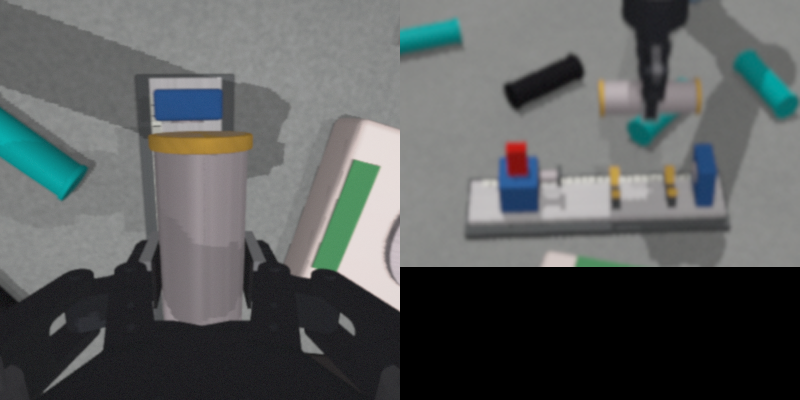

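Tube held level in the fingers (scene crop (650,97)), both rests empty, carriage drawn back. I check that nothing creeps before handing in.

```bash
python3 - <<'E'
from h import *
def m(f):
    a=f["pixels"].astype(int); k=(a[...,0]>130)&(a[...,2]<90)&(a[...,1]>90); k[:, :250]=0;k[:,400:]=0;k[170:]=0; y,x=np.nonzero(k); return x.mean().round(2),y.mean().round(2),x.min(),x.max()
for i in range(16):
    f=grab("wrist")
    if i%5==0: print(m(f)); M=rep()
print("qvel",abs(tool()[1]["qvel"]).max())
# tube ends in scene: brass collars on the lifted tube, and in top
s=grab("scene"); a=s["pixels"].astype(int); x0,y0=310,180
k=((a[...,0]-a[...,2]>50)&(a[...,1]>80)).astype(np.uint8); k[:, :x0]=0;k[:,370:]=0;k[:y0]=0;k[215:]=0
n,l,st,c=cv2.connectedComponentsWithStats(k); big=[c[i] for i in range(1,n) if st[i,4]>6]; print([ (st[i].tolist(),c[i].round(1)) for i in range(1,n) if st[i,4]>6])
for t in (0,2,-2): # predicted collar centres for tilt t deg
    d=np.radians(t); ctr=O+C@np.array([0,3,192]); u=C@np.array([0,np.cos(d),np.sin(d)]); print(t,proj(s,[ctr+57*u,ctr-57*u]).round(1).tolist())
E
```

```text
(np.float64(321.62), np.float64(144.59), np.int64(272), np.int64(371))
t 9.68 cal [ -2.3   2.2 169. ] F cal [-0.5  0.2 -4. ] w 38.5 yaw 11.28 tilt [ 0.0734 -0.0081]
(np.float64(321.54), np.float64(144.56), np.int64(271), np.int64(371))
t 9.93 cal [ -4.1   1.9 166.5] F cal [ 0.2  0.1 -3.8] w 37.8 yaw 11.27 tilt [ 0.0684 -0.0106]
(np.float64(321.57), np.float64(144.6), np.int64(271), np.int64(371))
t 10.18 cal [ -2.7   1.7 168. ] F cal [-0.4  0.9 -4.3] w 38.6 yaw 11.27 tilt [ 0.0714 -0.0099]
(np.float64(321.54), np.float64(144.56), np.int64(271), np.int64(371))
t 10.43 cal [ -2.3   1.8 168.6] F cal [ 0.2  0.3 -3.9] w 38.3 yaw 11.28 tilt [ 0.0724 -0.0094]
qvel 0.0019788240419853827
[([317, 189, 3, 16, 42], array([318.1, 195.8])), ([365, 188, 2, 16, 30], array([365.5, 195.5]))]
0 [[365.3, 195.3], [318.4, 196.3]]
2 [[365.3, 194.6], [318.4, 197.0]]
-2 [[365.2, 195.9], [318.4, 195.7]]
```

```bash
python3 - <<'E'
from h import *
print(r.sign_off())
E
```

```text
the job is handed in; nothing more can be done
None
```

The tube has been gauged and is being held up for inspection, with the carriage left drawn back. I handed the job in at about 10.5 s of the 54 s allowed.

- **Gauging:** I slid the carriage by its red tab to about 0.084 m. The tube came home on the fixed jaw, and the sprung jaw sank about 10 mm of its 20 mm travel. The shortened rod in the wrist picture, the carriage travel and a push of 9–11 N agreed on this. I then drew the carriage back to about 0.025–0.03 m, so the jaw stands over 40 mm clear of the tube.
- **Lift:** I gripped the tube at its middle at 70 N and raised it about 126 mm. It wandered up to about 6 mm sideways on the way up and ended about 3 mm off.
- **Last checks:**
  - The tube did not slip in the fingers over 0.8 s, and the joint speeds were about zero.
  - The weight reads about 4 N.
  - In the scene picture the end collars lie within about 1–2° of level.
- **What was off:**
  - The arm crept a little on every row, so the tool ended tilted about 4° about the tube's axis. This does not unlevel the tube.
  - The finger opening reads about 38.5 mm on the 40 mm tube; I put this down to the pads giving, but did not check it.
  - The glassware and tools were not measured again at the end. The arm never worked close to them.

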